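# Press the dial gauge home in the tool case

### The arm

A 7-joint arm with a two-finger parallel gripper is mounted at the origin on the work surface. World frame = base frame: x ahead of the robot, y to its left, z up, the work surface at z = 0. Lengths are in m, angles in rad, forces in N, time in s.
With the tool pointing down it reaches from about 0.425 to 0.975 m from the base axis. Payload 16.7 kg.
Tool frame: the origin (TCP) lies at the very end of the fingers, on their centre line; the grasp point (between the pads) lies 19 mm behind it; z points along the fingers, y is the line along which they close (so a half turn about z gives the same grasp; the last joint's range is limited). The gripper opens to 85 mm and grips with 20 to 120 N. Pads are 22 mm wide; open, the fingers measure 114 mm over their backs; the gripper's body (76 mm by 85 mm) begins 54 mm behind the grasp point. The pads swing forward as they close: fully open they stand 13 mm farther back than shut.
Start: joints at [1.121, 0.426, 0.074, 1.606, -0.034, 1.111, -0.067], TCP at [0.199, -0.645, 0.231] pointing down, gripper open.
Joint ranges: [-2.85, 2.85], [-0.5, 2.14], [-1.23, 1.37], [0.21, 2.46], [-1.02, 4.16], [0.16, 2.05], [-2.73, 2.73]. Speed limits (rad/s): [1.89, 1.89, 2.39, 2.39, 3.01, 3.01, 3.01].

### API

Orientations are given as a 3x3 rotation matrix whose columns are the frame's x, y, z axes.
In Python, from plant import status, snapshot, calibration, env gives the robot as it stands.
- The arm moves only by the tool send_rows, never from a script. Its argument "increments" is a list that holds one entry, the list of rows, each a list of 5 numbers: the shift along the tool's x, y, z in cm, then the turn about the tool's z in degrees, then the closure, from -1 (fully open) to 1 (shut). In form: [[[tx, ty, tz, spin, fingers], ...]]. A call has 1 to 20 rows; each row shifts and turns the commanded pose from where the row before left it, along the tool's axes as they then stand; what a row does not reach is not made up. A row lasts 1/10 s, in which the tool goes at most 50 mm and 8.59 degrees, less where a joint would pass 70% of its speed; a pose out of reach is approached as far as the arm can. A call is refused whole if a number of a shift passes 5 or a number of a turn 8.59, either way. A call with a gripper value outside its range is refused whole. The fingers move at their own pace and stop on an object; the grip force is fixed at half the most. Time passes only in rows, so rows that do not move let the fingers close. It gives the time, the measured TCP pose, the force, the opening and the grip force at its end, in the units of the state.
- status.sense(): the state, without advancing time (a new reading comes with each control period).
- snapshot(name): name is "scene" or "side" or "wrist"; returns the picture (400x640x3 uint8, red, green, blue); there is no depth.
- calibration(name): a dict with "fx", "fy", "cx", "cy" (pixels), "rvec" (rotation vector, rad) and "tvec" (3), from world to camera coordinates, as OpenCV has them; the wrist camera has in their place "tool_from_camera" (4x4, takes a point from camera to tool coordinates, whose origin is the TCP and whose axes are the flange's). Camera axes: x right, y down, z forward; pixel columns grow to the right and rows downward; lengths in m; the calibration is good to about 2 mm. A picture is of the moment at which its call begins: read the wrist's pose just before it. calibration takes no time and is no camera call.
- env.close_job(): hands the job in; it is judged then, once.
The state is a dict: "clock": time; "qpos": joint angles; "dq": joint speeds; "effort": joint torques, N m; "tool_pos": TCP position; "ee_rot": TCP orientation; "force": force on the tool from outside, world axes, zero at the start; "wrist_torque": the same for the moment, N m; "opening": finger opening in m; "grip_force": force on a finger pad.
Only numpy, scipy, OpenCV 4.12 (cv2) and the standard library are available. Lean on these libraries where they do the work, as an engineer would, in place of code of your own. Each camera call takes 0.05 s, during which the arm holds its last target. There are 200 camera calls.

### The job

Put the larger of the two loose dial gauges back in its keyhole-shaped cutout in the tool case, dial up and stem in the slot, and press it down fully home against the grip of the cutout, then let go. Leave the smaller dial gauge where it lies.

Things in the scene. Friction and masses are not known exactly. Their poses are not given: they have to be found in the camera images.
- gauge: The larger dial gauge, dial up: round metal body 50 mm across, 36 mm high, 0.12 kg, white dial. Grip its steel bezel, 48 mm across, 20 to 36 mm above the underside. Stem 8 mm thick with thinner plunger along its +x, 10 mm above the underside, tip 64 mm from the centre. The lowest 8 mm of the body taper to 44 mm across. Origin: centre of the underside; z up out of the dial.
- gauge_cutout (a point): Centre of the floor, 8 mm above the table, of the larger keyhole cutout in the case's black insert: round hole 56 mm across, 18 mm deep, with a stem slot 28 mm wide along its +x, reaching 72 mm from the centre; 4 mm sloped lead-in round the mouth. z up. Seated, the gauge's underside is on this floor, 18 mm of it stand out above the insert, and its +x lies along this +x.
- case: Open tool case, fixed, 222 x 302 x 28 mm, lid flat on its far side (+x). Top of the rigid insert 26 mm above the table. Four sprung rubber grips round the larger keyhole, 10 mm above its floor, hold the gauge 4 to 9 mm too high until it is pushed down with 8 to 14 N; it then stays. Also in it: a smaller empty keyhole 39 mm across, a setting ring, a caliper. Origin: centre of the underside.
- small_gauge: The smaller dial gauge, a bystander of the same look: 33 mm across, 26 mm high, stem tip 45 mm from the centre along its +x. It lies on the table dial up and stays there. Origin: centre of its underside.

How it is judged:
On the way:
1. the gripper presses the larger gauge down home in its cutout (underside less than 3 mm above the floor, within 10 mm of the centre, stem within 0.25 rad of the slot, fingers still on it) (horizontal distance between gauge and gauge_cutout below 0.01 m and z of gauge in the frame of gauge_cutout below 0.003 m and angle between the x axis of gauge and the x axis of gauge_cutout, either way round below 0.25 rad and contact force between the fingers and gauge above 1 N), for 0.1 s.
At the end, for the whole second after the job is handed in: The larger dial gauge sits in the larger keyhole cutout, pressed home: its underside less than 3 mm above the cutout's floor, its centre within 10 mm of the cutout's, its stem within 0.25 rad (14 degrees) of the slot, dial up within 0.12 rad (7 degrees), at rest (horizontal distance between gauge and gauge_cutout below 0.01 m and z of gauge in the frame of gauge_cutout below 0.003 m and angle between the x axis of gauge and the x axis of gauge_cutout, either way round below 0.25 rad and angle between gauge's own z axis and vertical below 0.12 rad and linear speed of gauge below 0.02 m/s); the robot touches nothing.
It fails at once if the smaller dial gauge is moved more than 30 mm (distance of small_gauge from where it was at the start of the episode above 0.03 m).
It also fails if it takes over 38 s, if anything falls off the work surface, if the arm or the gripper's body presses on something with over 40 N, if the wrist force passes 120 N, or if a joint passes its speed limit or range.

## Working session

There is one attempt and no reset: what is moved stays moved. The work goes in short steps, Python scripts to look and compute and a tool call to move; the robot and the scene stay as the last step left them, time stands still between calls to the robot, and variables do not carry over. Pictures are saved under pics/ and viewed, at most 10 in all, crops included, and the job is handed in when it is done.

Besides the shell and the picture viewer there is one more tool, called after ">>>" as a command line: name --argument value ..., lists and objects as JSON in quotes. send_rows: Moves the arm, as the interface text tells. Its arguments: {"type":"object","properties":{"increments":{"type":"array"}},"required":["increments"]}

```bash
mkdir -p pics
cat > h.py <<'E'
import numpy as np, cv2
from plant import status, snapshot, calibration, env
def cam(name, s=None):
    c=calibration(name); K=np.array([[c["fx"],0,c["cx"]],[0,c["fy"],c["cy"]],[0,0,1.]])
    if name=="wrist":
        s=s or status.sense(); T=np.array(c["tool_from_camera"]); W=np.eye(4)
        W[:3,:3]=np.array(s["ee_rot"]); W[:3,3]=s["tool_pos"]; M=W@T
        return K,M[:3,:3],M[:3,3]
    R=cv2.Rodrigues(np.array(c["rvec"],float))[0]; t=np.array(c["tvec"],float)
    return K,R.T,-R.T@t
def ray(C,uv,z):
    K,R,o=C; uv=np.atleast_2d(uv).astype(float)
    d=(R@np.linalg.inv(K)@np.c_[uv,np.ones(len(uv))].T).T
    return o+d*((z-o[2])/d[:,2])[:,None]
def proj(C,p):
    K,R,o=C; q=(K@(R.T@(np.atleast_2d(p)-o).T)).T
    return q[:,:2]/q[:,2:]
def shot(name,fn):
    s=status.sense(); im=np.array(snapshot(name)); cv2.imwrite(fn,im[:,:,::-1]); return im,cam(name,s)
E
python3 - <<'E'
from h import *
a,_=shot("scene","pics/a.png"); b,_=shot("side","pics/b.png"); s=status.sense()
print({k:np.round(s[k],3).tolist() for k in s})
for n in("scene","side"):
  C=cam(n); print(n,C[2].round(3),C[1][:,2].round(2))
print(calibration("wrist"))
E
```

```text
{'clock': 0.1, 'qpos': [1.122, 0.427, 0.074, 1.607, -0.034, 1.111, -0.067], 'dq': [0.001, -0.003, 0.001, -0.002, -0.001, 0.0, 0.001], 'effort': [0.008, -95.154, 3.771, -46.44, 0.02, 0.006, -0.0], 'tool_pos': [0.199, -0.645, 0.231], 'ee_rot': [[0.955, 0.295, -0.0], [0.295, -0.955, 0.001], [-0.0, -0.001, -1.0]], 'force': [0.1, -0.353, -0.217], 'wrist_torque': [-0.069, 0.038, 0.021], 'grip_force': 0.0, 'opening': 0.085}
scene [0.981 0.476 0.884] [-0.42 -0.44 -0.79]
side [0.339 0.722 0.556] [ 0.23 -0.79 -0.57]
{'fx': 281.34673995068323, 'fy': 281.34673995068323, 'cx': 319.30300458385256, 'cy': 202.8283463554221, 'tool_from_camera': array([[ 1.98585231e-04, -9.62962386e-01, -2.69635687e-01,
         6.87926397e-02],
       [ 9.99999822e-01,  3.42972733e-04, -4.88379884e-04,
         3.21271446e-04],
       [ 5.62769147e-04, -2.69635542e-01,  9.62962283e-01,
        -1.43622508e-01],
       [ 0.00000000e+00,  0.00000000e+00,  0.00000000e+00,
         1.00000000e+00]])}
```

View pics/a.png

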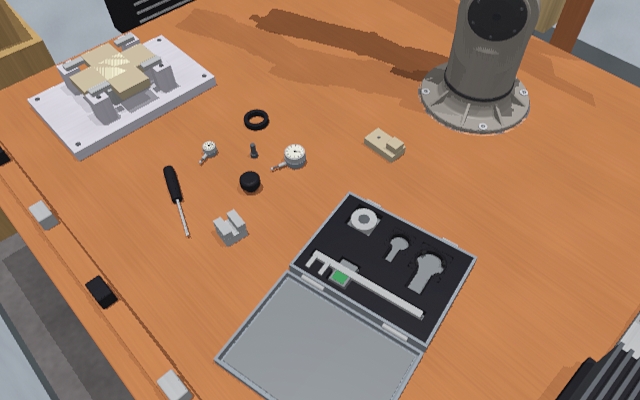

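View pics/b.png

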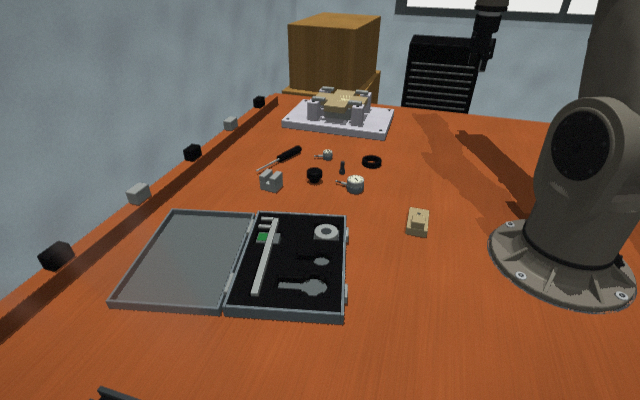

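The scene view shows the larger gauge at about (294,153), with its stem tip at about (273,168). The small gauge is at (209,146), and the large keyhole is at (430,263) with its slot running towards (415,290). The side view agrees: gauge at (356,182), keyhole at (315,287).

Run:
```python
from h import *
for n,f,g,tip,k,ke in (("scene","a",(294,151),(273,168),(430,264),(415,289)),("side","b",(356,181),(338,183),(315,287),(280,286))):
  im=cv2.imread(f"pics/{f}.png"); C=cam(n)
  print(n,im[k[1],k[0]],im[g[1],g[0]])
  # dial: bright low-saturation pixels near g
  def blob(p,r,cond):
    m=np.zeros(im.shape[:2],np.uint8); y,x=p[1],p[0]
    m[y-r:y+r,x-r:x+r]=cond(im[y-r:y+r,x-r:x+r].astype(int))
    nn,l,st,ce=cv2.connectedComponentsWithStats(m); i=1+st[1:,4].argmax()
    return l==i,st[i],ce[i]
  m,st,ce=blob(g,14,lambda a:(a.min(2)>190))
  print("dial",st,ce,ray(C,ce,.036).round(4)[0],"tip",ray(C,tip,.01).round(3)[0])
  m,st,ce=blob(k,32,lambda a:(a.min(2)>90))
  P=ray(C,np.argwhere(m)[:,::-1],.008)[:,:2]
  c=P.mean(0); w,v=np.linalg.eigh(np.cov((P-c).T)); q=(P-c)@v
  print("key",st,c.round(4),"ax",v[:,1].round(3),"ext",q.min(0).round(4),q.max(0).round(4), "k",ray(C,k,.008).round(3)[0],ray(C,ke,.008).round(3)[0])
```

```text
scene [151 147 141] [24 20 19]
dial [285 145  20  13 170] [294.15294118 151.00588235] [ 0.4914 -0.1515  0.036 ] tip [ 0.547 -0.165  0.01 ]
key [408 254  35  40 689] [0.504  0.2524] ax [-0.977 -0.215] ext [-0.0267 -0.0501] [0.0275 0.0429] k [0.484 0.249 0.008] [0.548 0.264 0.008]
side [107 108 101] [204 227 226]
dial [351 176   6   6  20] [352.95 178.8 ] [ 0.4966 -0.1509  0.036 ] tip [ 0.541 -0.158  0.01 ]
key [283 280  44  15 337] [0.4993 0.2444] ax [-0.976 -0.216] ext [-0.0188 -0.0518] [0.0195 0.0355] k [0.486 0.241 0.008] [0.554 0.26  0.008]
```

>>> send_rows --increments '[[[3.0, -2.75, 0, 0, -1], [3.0, -2.75, 0, 0, -1], [3.0, -2.75, 0, 0, -1], [3.0, -2.75, 0, 0, -1], [3.0, -2.75, 0, 0, -1], [3.0, -2.75, 0, 0, -1], [3.0, -2.75, 0, 0, -1], [3.0, -2.75, 0, 0, -1], [3.0, -2.75, 0, 0, -1], [3.0, -2.75, 0, 0, -1], [3.0, -2.75, 0, 0, -1], [3.0, -2.75, 0, 0, -1], [3.0, -2.75, 0, 0, -1], [3.0, -2.75, 0, 0, -1], [0, 0, 1, 7.75, -1], [0, 0, 1, 7.75, -1], [0, 0, 1, 7.75, -1], [0, 0, 1, 7.75, -1], [0, 0, 0, 0, -1]]]'

```text
clock: 2.0
tool_pos: [0.4861, -0.1528, 0.1901]
ee_rot: [[0.97, -0.241, -0.002], [-0.241, -0.97, 0.001], [-0.002, 0.0, -1.0]]
force: [0.9, 0.2, 0.1]
opening: 0.0851
grip_force: 0.0
```

Run:
```python
from h import *
im,C=shot("wrist","pics/c.png"); s=status.sense()
print(s["clock"],np.round(s["tool_pos"],4),np.round(s["ee_rot"],3)); print(proj(C,[[.4914,-.1515,.036],[.545,-.164,.01]]))
```

```text
2.05 [ 0.4865 -0.1528  0.1909] [[ 0.972 -0.236 -0.001]
 [-0.236 -0.972  0.   ]
 [-0.001 -0.    -1.   ]]
[[317.10923444 185.19488563]
 [316.49238578 131.95011751]]
```

View pics/c.png

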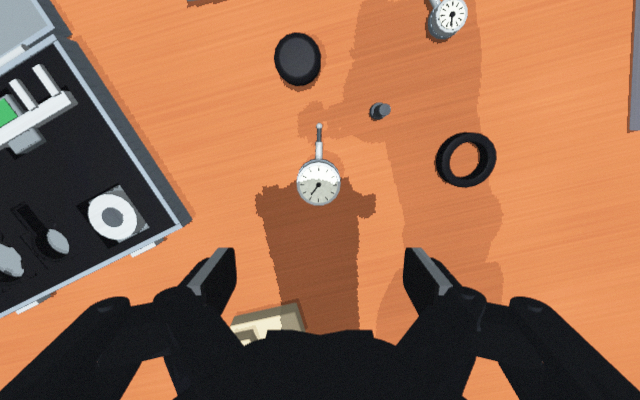

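The wrist view shows the dial at (318,184) and the stem tip at (319,125), with nothing close to where the fingers will go. I'll refine both positions.

Run:
```python
from h import *
im=cv2.imread("pics/c.png"); s=status.sense(); C=cam("wrist",s)
h=cv2.cvtColor(im,cv2.COLOR_BGR2HSV); m=((h[...,1]<75)&(h[...,2]>75)).astype(np.uint8)
m[:,:290]=0;m[:,350:]=0;m[:115]=0;m[210:]=0
md=m.copy(); md=cv2.morphologyEx(md,cv2.MORPH_OPEN,np.ones((15,15),np.uint8))
c,r=cv2.minEnclosingCircle(np.argwhere(md)[:,::-1].astype(np.float32)); 
ys=np.argwhere(m[:156]); tipline=cv2.fitLine(ys[:,::-1].astype(np.float32),cv2.DIST_L2,0,.01,.01).ravel()
g=ray(C,c,.034)[0]; e=ray(C,[c[0]+r,c[1]],.034)[0]
print(c,r,g,np.linalg.norm(e-g))
top=ys[:,0].min(); P=ray(C,[[np.median(ys[ys[:,0]<top+3,1]),top],[np.median(ys[ys[:,0]>152,1]),155]],.010); print(top,P)
d=P[0]-g; print("tip dist",np.hypot(*d[:2]),"yaw tip-centre",np.arctan2(d[1],d[0]),"line",np.arctan2(*(P[0]-P[1])[1::-1]))
R=np.array(s["ee_rot"]); print("tool delta",R.T@(g-s["tool_pos"]),"tool yaw",np.arctan2(R[1,0],R[0,0]))
```

```text
(318.735595703125, 181.6020965576172) 23.30162811279297 [ 0.49480368 -0.15406988  0.034     ] 0.025308106561689015
123 [[ 0.5542906  -0.1687653   0.01      ]
 [ 0.52022865 -0.15990187  0.01      ]]
tip dist 0.06127519574028745 yaw tip-centre -0.24218717023168115 line -0.2545695112961769
tool delta [ 0.00859462 -0.00074926  0.15684786] tool yaw -0.23823414821511615
```

>>> send_rows --increments '[[[0.2, 0, 3, 0, -1], [0.2, 0, 3, 0, -1], [0.2, 0, 3, 0, -1], [0, 0, 3, 0, -1], [0, 0, 3, 0, -1], [0, 0, 1.4, 0, -1], [0, 0, 1, 0, -1], [0, 0, 0, 0, -1], [0, 0, 0, 0, 1], [0, 0, 0, 0, 1], [0, 0, 0, 0, 1], [0, 0, 0, 0, 1], [0, 0, 0, 0, 1], [0, 0, 0, 0, 1], [0, 0, 0, 0, 1], [0, 0, 0, 0, 1]]]'

```text
clock: 3.65
tool_pos: [0.4934, -0.1546, 0.0188]
ee_rot: [[0.971, -0.239, 0.002], [-0.239, -0.971, -0.001], [0.002, 0.0, -1.0]]
force: [-3.3, 0.8, 17.0]
opening: 0.0456
grip_force: 58.8
```

Run:
```python
from h import *
im,C=shot("wrist","pics/d.png"); s=status.sense()
print(s["clock"],np.round(s["tool_pos"],4),s["opening"],s["grip_force"],s["force"])
```

```text
3.7 [ 0.4934 -0.1546  0.0187] 0.046010708744495886 58.757938742637634 [-4.59985635  1.41148602 16.77508769]
```

View pics/d.png

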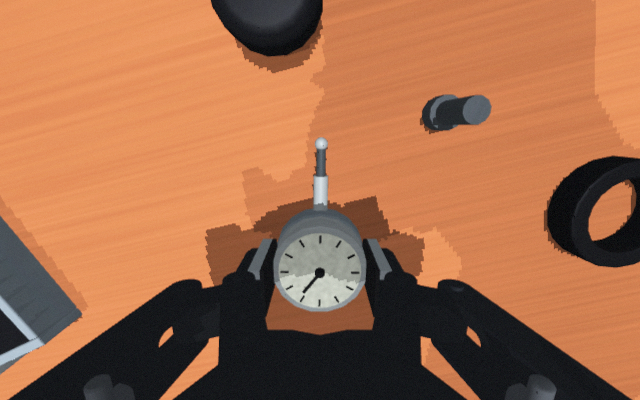

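The gauge is held between the pads, with its dial at (320,272) and its stem pointing straight ahead. I'll lift it and move to a point about 6 cm behind the cutout for a look.

>>> send_rows --increments '[[[0, 0, -2, 0, 1], [0, 0, -4, 0, 1], [0, 0, -4, 0, 1], [-1.54, -3.64, 0, 0, 1], [-1.54, -3.64, 0, 0, 1], [-1.54, -3.64, 0, 0, 1], [-1.54, -3.64, 0, 0, 1], [-1.54, -3.64, 0, 0, 1], [-1.54, -3.64, 0, 0, 1], [-1.54, -3.64, 0, 0, 1], [-1.54, -3.64, 0, 0, 1], [-1.54, -3.64, 0, 0, 1], [-1.54, -3.64, 0, 0, 1], [0, 0, 0, -6.5, 1], [0, 0, 0, -6.5, 1], [0, 0, 0, -6.5, 1], [0, 0, 0, -6.5, 1], [0, 0, 0, 0, 1], [0, 0, 0, 0, 1]]]'

```text
clock: 5.6
tool_pos: [0.4303, 0.2356, 0.1177]
ee_rot: [[0.978, 0.207, 0.0], [0.207, -0.978, 0.0], [0.001, -0.0, -1.0]]
force: [0.5, -0.7, -1.3]
opening: 0.0456
grip_force: 62.3
```

Run:
```python
from h import *
im,C=shot("wrist","pics/e.png"); s=status.sense()
print(s["clock"],np.round(s["tool_pos"],4),np.round(s["ee_rot"],3),s["opening"],proj(C,[[.489,.249,.008]]))
```

```text
5.65 [0.4303 0.2357 0.1176] [[ 0.978  0.207  0.   ]
 [ 0.207 -0.978  0.   ]
 [ 0.    -0.    -1.   ]] 0.045443538363128574 [[318.11788352 134.36980971]]
```

View pics/e.png

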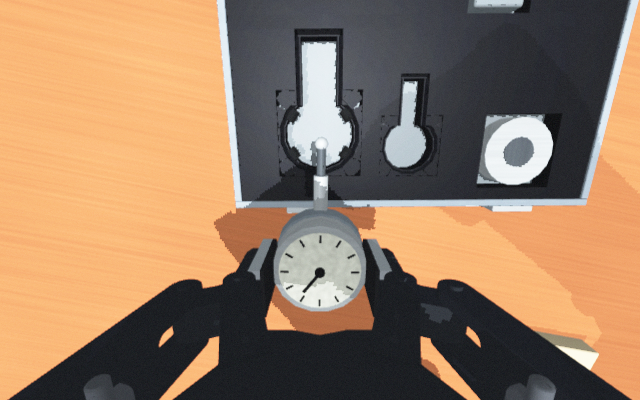

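The wrist view shows the keyhole floor as a circle at about (320,135), with the slot end at y=41 and nearly vertical in the picture. The held dial is at (320,272).

Run:
```python
from h import *
im=cv2.imread("pics/e.png"); s=status.sense(); C=cam("wrist",s); T=np.array(s["tool_pos"]);R=np.array(s["ee_rot"])
m=(im.min(2)>110).astype(np.uint8); m[:,:270]=0;m[:,370:]=0;m[:38]=0;m[165:]=0
def tl(p): return ((p-T)@R).round(4)
for y in (50,60,70,80,90,105,115,125,135,145,155):
  x=np.where(m[y])[0]; a,b=x.min(),x.max(); P=ray(C,[[a,y],[b,y]],.008); print(y,a,b,tl(P).tolist()[0][:2],tl(P).tolist()[1][1])
ys=np.where(m[:,322])[0]; print(ys.min(), tl(ray(C,[[321,ys.min()],[330,164]],.008)))
print(tl(ray(C,[[285,130],[355,130],[320,41],[301,60],[340,60]],.008)))
# held dial centre: top z about 36-17 mm above tcp
print("dial",tl(ray(C,[[320,262],[320,272]],T[2]+.019)), tl(ray(C,[[321,144],[320,205]],T[2]-.007)))
```

```text
50 302 335 [0.1267, -0.0139] 0.0129
60 302 335 [0.1193, -0.014] 0.013
70 302 335 [0.1118, -0.0142] 0.0131
80 302 335 [0.1041, -0.0143] 0.0132
90 303 335 [0.0964, -0.0136] 0.0133
105 279 358 [0.0844, -0.0342] 0.0331
115 300 339 [0.0763, -0.0165] 0.0171
125 288 350 [0.068, -0.027] 0.0268
135 288 351 [0.0596, -0.0273] 0.0279
145 290 349 [0.051, -0.0258] 0.0264
155 301 338 [0.0422, -0.0162] 0.0168
42 [[0.1325 0.0015 0.1097]
 [0.0342 0.0098 0.1096]]
[[ 0.0638 -0.0298  0.1096]
 [ 0.0638  0.0312  0.1096]
 [ 0.1332  0.0007  0.1097]
 [ 0.1193 -0.0149  0.1097]
 [ 0.1193  0.0171  0.1097]]
dial [[ 0.0039  0.0006 -0.019 ]
 [-0.0016  0.0006 -0.019 ]] [[0.0587 0.0011 0.007 ]
 [0.0254 0.0006 0.007 ]]
```

>>> send_rows --increments '[[[2, 0, 0, 0, 1], [2, 0, 0, 0, 1], [2.2, 0, 0, 0, 1], [0, 0, 2, 0, 1], [0, 0, 2, 0, 1], [0, 0, 1.5, 0, 1], [0, 0, 1, 0, 1], [0, 0, 0, 0, 1], [0, 0, 0.5, 0, 1], [0, 0, 0.5, 0, 1], [0, 0, 0.3, 0, 1], [0, 0, 0, 0, 1]]]'

```text
clock: 6.85
tool_pos: [0.4907, 0.2488, 0.0392]
ee_rot: [[0.978, 0.211, -0.0], [0.211, -0.978, -0.0], [-0.0, 0.0, -1.0]]
force: [1.0, -0.4, -0.9]
opening: 0.0461
grip_force: 62.3
```

>>> send_rows --increments '[[[0, 0, 0.3, 0, 1], [0, 0, 0.3, 0, 1], [0, 0, 0.2, 0, 1], [0, 0, 0.2, 0, 1], [0, 0, 0.1, 0, 1], [0, 0, 0.1, 0, 1], [0, 0, 0, 0, 1]]]'

```text
clock: 7.55
tool_pos: [0.4911, 0.249, 0.0274]
ee_rot: [[0.978, 0.211, 0.0], [0.211, -0.978, 0.0], [0.0, -0.0, -1.0]]
force: [0.8, 0.3, 1.3]
opening: 0.0452
grip_force: 62.7
```

>>> send_rows --increments '[[[0, 0, 0.1, 0, 1], [0, 0, 0.1, 0, 1], [0, 0, 0, 0, 1], [0, 0, 0, 0, 1]]]'

```text
clock: 7.95
tool_pos: [0.4912, 0.249, 0.0267]
ee_rot: [[0.978, 0.211, 0.001], [0.211, -0.978, -0.0], [0.001, 0.0, -1.0]]
force: [-7.0, -6.4, 32.0]
opening: 0.0457
grip_force: 65.8
```

Run:
```python
from h import *
im,C=shot("wrist","pics/f.png"); b,_=shot("side","pics/g.png")
cv2.imwrite("pics/g2.png",cv2.resize(b[230:330,250:400,::-1],None,fx=4,fy=4))
print(status.sense()["force"])
```

```text
[-6.69979939 -5.37541806 32.00802895]
```

View pics/f.png

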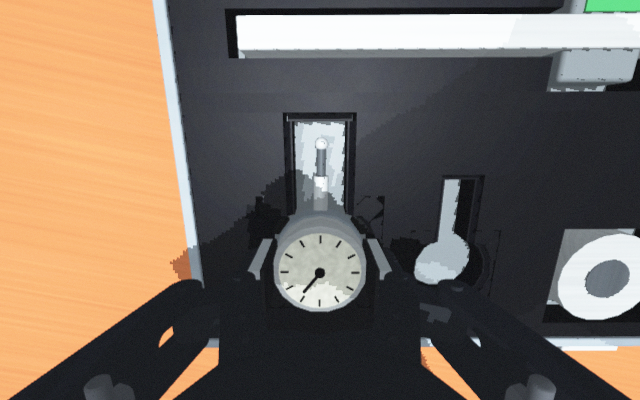

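The gauge is fully in, with the stem inside the slot and 32 N of contact at the expected home height. I'll let go, back off and check.

>>> send_rows --increments '[[[0, 0, 0, 0, -1], [0, 0, 0, 0, -1], [0, 0, 0, 0, -1], [0, 0, 0, 0, -1], [0, 0, 0, 0, -1], [0, 0, 0, 0, -1], [0, 0, -1, 0, -1], [0, 0, -3, 0, -1], [0, 0, -4, 0, -1], [0, 0, -4, 0, -1], [0, 0, 0, 0, -1], [0, 0, 0, 0, -1]]]'

```text
clock: 9.25
tool_pos: [0.4913, 0.249, 0.1469]
ee_rot: [[0.978, 0.211, 0.002], [0.211, -0.978, 0.001], [0.003, -0.0, -1.0]]
force: [0.1, -0.1, 0.3]
opening: 0.0853
grip_force: 0.0
```

Run:
```python
from h import *
im,C=shot("wrist","pics/i.png"); s=status.sense(); b,_=shot("side","pics/j.png"); a,_=shot("scene","pics/l.png")
T=np.array(s["tool_pos"])
K=np.array([.489,.249]); u=np.array([.9777,.21])
print(T,s["force"],s["opening"])
for z in (.044,.050): print("pred dial at z",z,proj(C,[*K,z]),"side",proj(cam("side"),[*K,z]),"scene",proj(cam("scene"),[*K,z]))
cv2.imwrite("pics/k.png",np.vstack([np.hstack([cv2.resize(x[:,:,::-1],(400,300),interpolation=cv2.INTER_CUBIC) for x in (b[255:315,275:355],a[220:295,375:475])]),cv2.resize(im[50:350,120:520,::-1],(800,300))[:, :]]))
```

```text
[0.490752   0.24868249 0.14575904] [ 0.51806971 -0.24257658 -0.55078696] 0.08575262472221125
pred dial at z 0.044 [[318.65758119 205.24095546]] side [[312.49448695 276.67581719]] scene [[431.38716815 256.32907555]]
pred dial at z 0.05 [[318.6359285  207.09504428]] side [[312.49740695 274.45957767]] scene [[431.8839259  254.72121567]]
```

View pics/k.png

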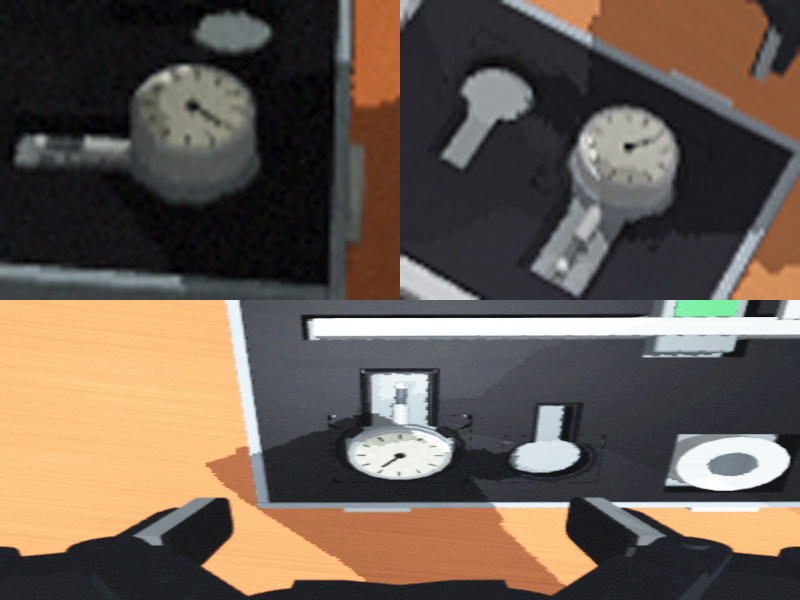

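The dial centre is at side (313.6,276) and scene (432,256.8). That fits home height (276.7 and 256.3) and not raised (274.5 and 254.7). There's plenty of time, so I'll confirm it by pressing lightly with the fingers shut.

>>> send_rows --increments '[[[-0.2, 0, 0, 0, 1], [0, 0, 0, 0, 1], [0, 0, 0, 0, 1], [0, 0, 0, 0, 1], [0, 0, 0, 0, 1], [0, 0, 0, 0, 1], [0, 0, 0, 0, 1], [0, 0, 0, 0, 1], [0, 0, 3, 0, 1], [0, 0, 3, 0, 1], [0, 0, 2, 0, 1], [0, 0, 1, 0, 1], [0, 0, 0.3, 0, 1], [0, 0, 0.2, 0, 1], [0, 0, 0.2, 0, 1], [0, 0, 0.2, 0, 1], [0, 0, 0, 0, 1], [0, 0, 0, 0, 1]]]'

```text
clock: 11.2
tool_pos: [0.489, 0.2485, 0.0466]
ee_rot: [[0.978, 0.211, 0.0], [0.211, -0.978, 0.0], [0.0, -0.0, -1.0]]
force: [1.1, 0.1, 0.3]
opening: 0.0002
grip_force: 0.0
```

>>> send_rows --increments '[[[0, 0, 0.1, 0, 1], [0, 0, 0.1, 0, 1], [0, 0, 0.1, 0, 1], [0, 0, 0.1, 0, 1], [0, 0, 0, 0, 1], [0, 0, 0, 0, 1]]]'

```text
clock: 11.8
tool_pos: [0.489, 0.2486, 0.0439]
ee_rot: [[0.978, 0.211, 0.001], [0.211, -0.978, -0.0], [0.001, 0.001, -1.0]]
force: [-9.9, -5.8, 36.2]
opening: -0.0001
grip_force: 17.9
```

Firm contact at z = 0.0439 m, and a seated dial top should be at 0.044 m, so the gauge is home. I'll retreat and hand in.

>>> send_rows --increments '[[[0, 0, -1, 0, 1], [0, 0, -3, 0, 1], [0, 0, -4, 0, 1], [0, 0, -4, 0, 1], [0, 0, 0, 0, 1], [0, 0, 0, 0, 1]]]'

```text
clock: 12.4
tool_pos: [0.4893, 0.2485, 0.1633]
ee_rot: [[0.978, 0.211, 0.002], [0.211, -0.978, 0.001], [0.002, -0.0, -1.0]]
force: [-0.5, 0.1, -2.2]
opening: 0.0001
grip_force: 0.0
```

Run:
```python
from h import *
print(status.sense()["force"]); print(env.close_job())
```

```text
[-0.54271466  0.10164781 -2.22649579]
the job is handed in; nothing more can be done
None
```

The larger gauge is pressed home in its keyhole cutout, dial up and stem in the slot, and released; the smaller gauge was left alone, and the job was handed in at about 12.4 s (no verdict was returned).

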